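# Build the transmission-measurement stack on the counting stand

### The arm

A 6-joint arm with a two-finger parallel gripper is mounted at the origin on the work surface; the furniture and walls round the work are solid. World frame = base frame: x ahead of the robot, y to its left, z up, the work surface at z = 0. Lengths are in m, angles in rad, forces in N, time in s.
With the tool pointing down it reaches from about 0.35 to 0.85 m from the base axis. Payload 8.1 kg.
Tool frame: the origin (TCP) lies at the centre of the arm's flange, where the gripper is bolted on; the fingertips stand 186 mm ahead of it and the grasp point (between the pads) lies 167 mm ahead of it; z points along the fingers, y is the line along which they close (so a half turn about z gives the same grasp; the last joint's range is limited). The gripper opens to 93 mm and grips with 3 to 60 N. Pads are 15 mm wide; open, the fingers measure 128 mm over their backs; the gripper's body (75 mm by 188 mm) begins 65 mm behind the grasp point.
Start: joints at [1.104, 0.13, 1.488, -0, 1.523, -0.085], TCP at [0.224, 0.557, 0.405] pointing down, gripper open.
Joint ranges: [-2.96, 2.96], [-0.89, 2.26], [0.02, 2.5], [-1.34, 4.48], [0, 2.73], [-2.66, 2.66]. Speed limits (rad/s): [2.39, 2.39, 2.79, 3.14, 3.14, 3.14].

### API

Orientations are given as a rotation vector (axis times angle).
In Python, from plant import read_state, read_camera, camera_params, robot gives the robot as it stands.
- The arm moves only by the tool carry_out, never from a script. Its argument "targets" is a list of rows, each an object of numbers: "hand": the opening in per cent of the stroke, from 0 (shut) to 100 (fully open); "x", "y", "z": the shift along the tool's x, y, z in m; "ax", "ay", "az": the turn, a rotation vector about the tool's x, y, z in rad. In form: [{"hand": .., "x": .., "y": .., "z": .., "ax": .., "ay": .., "az": ..}, ...]. A call has 1 to 8 rows; each row is the pose to reach, as a shift and turn from the pose commanded when the call began, along the tool's axes at that moment; what a row does not reach only later rows make up. A row lasts 1/8 s, in which the tool goes at most 62.5 mm and 10.7 degrees, less where a joint would pass 70% of its speed; a pose out of reach is approached as far as the arm can. A call with a gripper value outside its range is refused whole. The fingers move at their own pace and stop on an object; "newtons" is the grip in N (left out, the last holds). Time passes only in rows, so rows that repeat a pose let the fingers close. It gives the time, the measured TCP pose, the force, the opening and the grip force at its end, in the units of the state.
- read_state(): the state, without advancing time (a new reading comes with each control period).
- read_camera(name): name is "scene" or "top" or "wrist"; returns (picture, depth): 384x512x3 uint8, blue, green, red; 384x512 float32, m along the optical axis (not along the pixel's ray), 0 where there is no reading.
- camera_params(name): a dict with "fx", "fy", "cx", "cy" (pixels), "k1" (the pictures are not rectified: a ray, as slopes to the right and down, at radius r is drawn at 1 + k1 r^2 times it, then the intrinsics apply), "position" and "rotation" of the camera in the world. Camera axes: x right, y up, looking along -z (the intrinsics and any distortion apply to the point x, -y, -z); pixel columns grow to the right and rows downward; lengths in m; the calibration is good to about 2 mm. A picture is of the moment at which its call begins: read the wrist's pose just before it. camera_params takes no time and is no camera call; for the wrist camera it gives the pose at the moment of the call.
- robot.close_job(): hands the job in; it is judged then, once.
The state is a dict: "t": time; "q": joint angles; "dq": joint speeds; "joint_torque": joint torques, N m; "tool_pos": TCP position; "orientation": TCP orientation; "force": force on the tool from outside, world axes, zero at the start; "wrist_torque": the same for the moment, N m; "opening": finger opening in m; "gripper_force": force on a finger pad.
Only numpy, scipy, OpenCV 4.12 (cv2) and the standard library are available. Lean on these libraries where they do the work, as an engineer would, in place of code of your own. Each camera call takes 0.05 s, during which the arm holds its last target. There are 200 camera calls.

### The job

Build the gamma transmission stack on the round counting stand, everything lying flat, right way up and centred over its grey detector cap: from the bottom up, the lead collimator ring, the taller of the two aluminium spacer tubes standing upright, the absorber plates, and the check source disc on top. Leave the short spacer, the solder reel and the roll of tape where they are.

Things in the scene. Friction and masses are not known exactly. Their poses are not given: they have to be found in the camera images.
- counting_stand: Counting stand, fixed to the table: a round bare aluminium foot, 100 mm diameter and 11 mm high, carrying a raised flat grey detector cap of 80 mm diameter whose top is 18 mm above the table. Origin: centre of the underside; z up. The place where the stack is built.
- lead_collimator: Lead collimator ring: plain dark grey thick disc with a small hole in the middle, 58 mm diameter, 26 mm high, 0.56 to 0.84 kg, lying flat, loose. Origin: centre of the underside; z up along its axis.
- tall_spacer: Tall spacer: bare aluminium tube standing on end, outside diameter 50 mm, bore 38 mm, 45 mm high, open at both ends, loose. Origin: centre of the underside; z up along its axis.
- absorber_pack: Pack of grey metal absorber plates fastened together, slightly staggered at the edges, lying flat, loose: 49 mm along its own x, 67 mm along its own y, 14 mm high. Moves as one piece. Origin: centre of the underside; z up.
- check_source: Sealed check source: a small plain disc with a paper label on its face, 25 mm diameter, 6 mm high, lying flat, loose. Origin: centre of the underside; z up.
- short_spacer: Short spacer: aluminium tube like the tall one (outside 50 mm, bore 38 mm) but only 20 mm high, loose. Not used in this stack: to be left alone. Origin: centre of the underside; z up.
- reel: Solder reel: spool with two flanges, standing on end, 52 mm diameter, 40 mm high, loose bystander. Origin: centre of the underside; z up.
- tape: Roll of masking tape lying flat, 62 mm diameter, 19 mm high, loose bystander. Origin: centre of the underside; z up.
Things that resemble listed ones, but are neither listed nor needed, are in the scene too. What is shaped like the absorber_pack but turquoise is not meant. Of the things like the tall_spacer, leave any that is black; of the rest the smaller one is meant.

How it is judged:
By the outcome, as a careful person would: the job done as asked, in the order asked, and still so for the second after the job is handed in, with the robot touching nothing.
It also fails if it takes over 99 s, if anything falls off the work surface, if the arm or the gripper's body presses on something with over 40 N, if the wrist force passes 120 N, or if a joint passes its speed limit or range.

## Working session

There is one attempt and no reset: what is moved stays moved. The work goes in short steps, Python scripts to look and compute and a tool call to move; the robot and the scene stay as the last step left them, time stands still between calls to the robot, and variables do not carry over. Pictures are saved under pics/ and viewed, at most 14 in all, crops included, and the job is handed in when it is done.

Besides the shell and the picture viewer there is one more tool, called after "Request:" in YAML: its name, and indented under it one key for each argument. carry_out: Moves the arm, as the interface text tells. Its arguments: {"type":"object","properties":{"targets":{"type":"array","items":{"type":"object","properties":{"hand":{"type":"number"},"x":{"type":"number"},"y":{"type":"number"},"z":{"type":"number"},"ax":{"type":"number"},"ay":{"type":"number"},"az":{"type":"number"}}}},"newtons":{"type":"number"}},"required":["targets"]}

```bash
mkdir -p pics; cat > h.py <<'E'
import numpy as np,cv2
from plant import read_state,read_camera,camera_params,robot
def P(cp,depth,u,v):
    x,y=ray(cp,u,v); d=depth
    return np.array(cp['position'])+np.array(cp['rotation'])@np.array([x*d,-y*d,-d])
def ray(cp,u,v):
    a=(u-cp['cx'])/cp['fx'];b=(v-cp['cy'])/cp['fy'];x,y=a,b
    for _ in range(10):
        s=1+cp['k1']*(x*x+y*y);x,y=a/s,b/s
    return x,y
def on_plane(cp,u,v,z):
    x,y=ray(cp,u,v);d=np.array(cp['rotation'])@np.array([x,-y,-1.]);p=np.array(cp['position'])
    return p+d*(z-p[2])/d[2]
E
python3 - <<'E'
from h import *
for n in('top','scene'):
    cp=camera_params(n);im,d=read_camera(n);cv2.imwrite(f'pics/{n}0.png',cv2.resize(im,(800,600)));np.savez(f'{n}0.npz',im=im,d=d)
    print(n,cp)
print(read_state())
E
```

```text
top {'fx': 355.81052832714585, 'fy': 355.81052832714585, 'cx': 255.8320670030039, 'cy': 196.69562115651783, 'k1': -0.10317952702878576, 'position': array([ 0.40457344, -0.21629306,  0.8766315 ]), 'rotation': array([ 0.10138412, -0.07057652, -1.57721132])}
scene {'fx': 419.8811203349931, 'fy': 419.8811203349931, 'cx': 252.0279585269398, 'cy': 193.4208961127132, 'k1': -0.14330393183915577, 'position': array([ 0.05087178, -0.70160864,  0.57899765]), 'rotation': array([ 0.87337446, -0.34206444, -0.70215068])}
{'t': 0.1, 'q': array([ 1.10362179e+00,  1.31092128e-01,  1.48916097e+00,  4.10769286e-06,
        1.52302788e+00, -8.54108971e-02]), 'dq': array([-0.00070613, -0.0026758 , -0.00190333, -0.00115859, -0.00131819,
        0.00135907]), 'joint_torque': array([ 1.30759938e-03, -5.61347902e+01, -4.93093228e+01,  7.70503096e-02,
        2.93080334e-02,  1.10718645e-06]), 'tool_pos': array([0.2234252 , 0.55662517, 0.40379339]), 'orientation': array([-5.95949930e-01, -3.08407575e+00,  2.54929143e-03]), 'force': array([ 0.19050746, -0.54513143, -0.26051574]), 'wrist_torque': array([-0.00102942, -0.04480553, -0.00029172]), 'gripper_force': 0.0, 'opening': 0.09294228314361135}
```

```bash
sed -i "s/np.array(cp\['rotation'\])/cv2.Rodrigues(np.array(cp['rotation']))[0]/g" h.py; cat h.py | grep Rodr | head -3
```

```text
return np.array(cp['position'])+cv2.Rodrigues(np.array(cp['rotation']))[0]@np.array([x*d,-y*d,-d])
    x,y=ray(cp,u,v);d=cv2.Rodrigues(np.array(cp['rotation']))[0]@np.array([x,-y,-1.]);p=np.array(cp['position'])
```

View pics/top0.png

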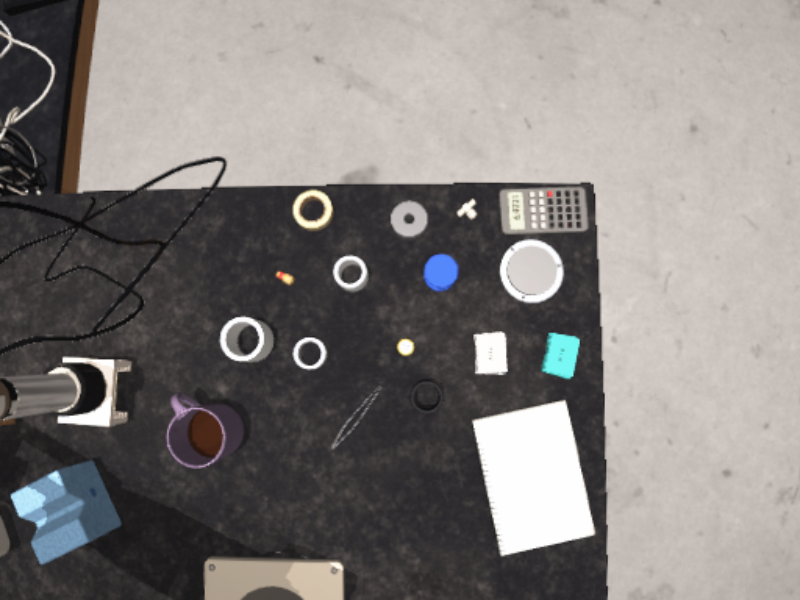

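View pics/scene0.png

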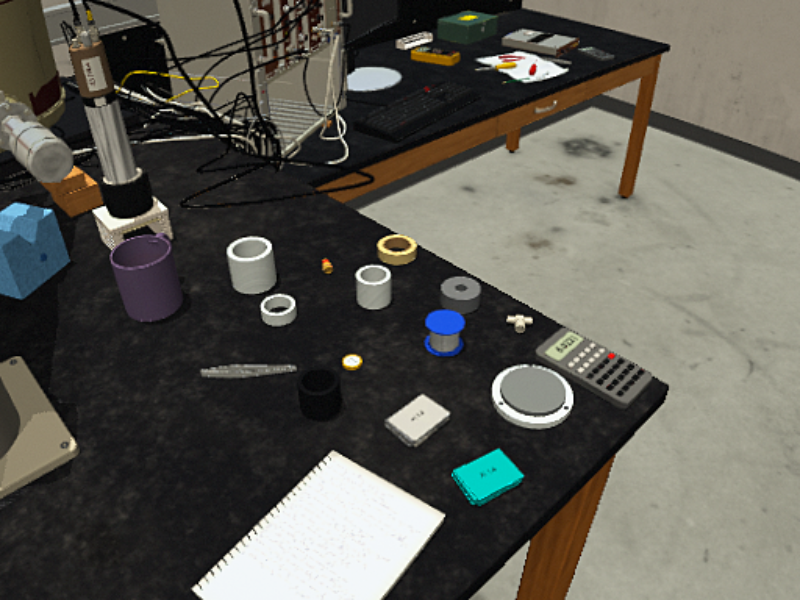

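Top view (800×600): stand (531,271), lead ring (409,219), tape (312,210), reel (441,272), source (405,347), grey absorber pack (490,353), turquoise decoy (561,355), short spacer (310,353). Tall-spacer candidates: (351,273) small aluminium, (246,340) larger aluminium, (427,396) black. The one at (351,273) fits, being non-black and the smaller. I'll measure and confirm in a crop.

```bash
cat > m.py <<'E'
from h import *
from scipy import ndimage as nd
def cloud(cp,d):
    v,u=np.mgrid[0:d.shape[0],0:d.shape[1]]
    x,y=ray(cp,u.astype(float),v.astype(float))
    p=np.stack([x*d,-y*d,-d],-1)@cv2.Rodrigues(np.array(cp['rotation']))[0].T+np.array(cp['position'])
    p[d==0]=np.nan
    return p
def obj(pc,u,v,h,z0=0,r=60,tol=.005):
    """top-face points near pixel (512 px) at height h: min-enclosing circle, min rect"""
    m=(abs(pc[...,2]-z0-h)<tol)
    yy,xx=np.mgrid[0:m.shape[0],0:m.shape[1]]
    m&=np.hypot(xx-u,yy-v)<r
    l,n=nd.label(m,np.ones((3,3)))
    if n==0: return None
    k=1+np.argmax(nd.sum(m,l,range(1,n+1)))
    q=pc[l==k]
    xy=(q[:,:2]*1000).astype(np.float32)
    (c,rad)=cv2.minEnclosingCircle(xy);rc=cv2.minAreaRect(xy)
    return np.round(c,1),round(2*rad,1),np.round(np.median(q[:,2]),4),[np.round(a,1).tolist() for a in rc],len(q)
E
python3 - <<'E'
from m import *
f=np.load('top0.npz');cp=camera_params('top');pc=cloud(cp,f['d'])
t=dict(stand=(531,271,.018),lead=(409,219,.026),tall=(351,273,.045),big=(246,340,.05),black=(427,396,.045),short=(310,353,.02),pack=(490,353,.014),src=(405,347,.006),reel=(441,272,.04),tape=(312,210,.019),turq=(561,355,.014))
for n,(u,v,h) in t.items():
    print(n,np.round(np.nanmax(pc[int(v*.64)-12:int(v*.64)+12,int(u*.64)-12:int(u*.64)+12,2]),3),obj(pc,u*.64,v*.64,h,r=35,tol=.003 if h<.015 else .006))
print(np.nanmedian(pc[300:310,230:260,2]))
g=np.load('scene0.npz');cv2.imwrite('pics/c.png',cv2.resize(g['im'][140:280,130:300],None,fx=4,fy=4))
w=read_camera('wrist');print(camera_params('wrist'))
E
```

```text
stand 0.023 (array([ 556.8, -406.8]), 98.3, np.float64(0.018), [[558.0, -406.1], [91.2, 92.6], 54.9], 920)
lead 0.031 (array([ 639.8, -214. ]), 58.5, np.float64(0.0264), [[639.9, -213.7], [54.2, 58.1], 89.3], 406)
tall 0.048 (array([ 553.2, -123.4]), 50.3, np.float64(0.0449), [[552.2, -122.6], [48.1, 46.6], 89.0], 152)
big 0.065 (array([445.7,  17.2]), 55.5, np.float64(0.0505), [[443.8, 10.1], [14.7, 55.5], 75.1], 33)
black 0.049 (array([ 362.7, -238.4]), 49.9, np.float64(0.0449), [[362.1, -238.0], [47.5, 47.6], 44.5], 155)
short 0.024 (array([429.5, -59.5]), 49.4, np.float64(0.0199), [[430.1, -58.3], [46.7, 46.0], 89.8], 144)
pack 0.018 (array([ 427. , -340.3]), 73.5, np.float64(0.0138), [[426.4, -340.0], [63.4, 46.6], 1.7], 460)
src 0.01 (array([ 439.6, -206.5]), 25.1, np.float64(0.0062), [[439.2, -206.8], [24.5, 22.0], 89.1], 77)
reel 0.044 (array([ 553.8, -262.2]), 51.8, np.float64(0.04), [[553.7, -262.5], [49.2, 51.4], 44.6], 364)
tape 0.024 (array([658.7, -60.9]), 62.3, np.float64(0.0191), [[658.8, -60.7], [61.7, 59.3], 74.0], 289)
turq 0.018 (array([ 422.3, -450.5]), 74.3, np.float64(0.0135), [[422.4, -450.7], [45.6, 63.7], 75.2], 453)
0.0003546708432554113
{'fx': 301.8845800324648, 'fy': 301.8845800324648, 'cx': 252.80174301289753, 'cy': 192.46289687059908, 'k1': -0.06382312173185269, 'position': array([0.1546687 , 0.58424064, 0.38435428]), 'rotation': array([-0.23937025, -0.16108071,  1.18151619])}
```

View pics/c.png

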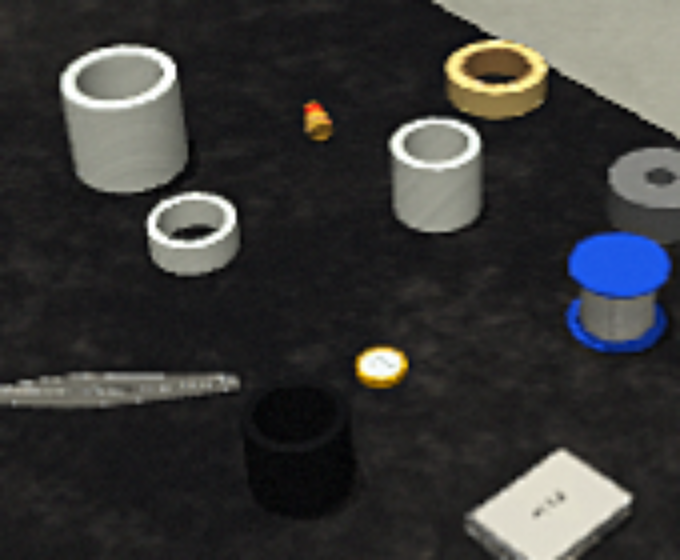

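The crop confirms it: the small aluminium tube at crop (436,175) measures 50 mm across and 45 mm high; the larger one is 65 mm high and another is black. Next I'll check for tall obstacles along the way.

```bash
python3 - <<'E'
from m import *
H=np.zeros((14,22))
for n in('top','scene'):
    pc=cloud(camera_params(n),np.load(n+'0.npz')['d']).reshape(-1,3);pc=pc[~np.isnan(pc[:,0])]
    i=np.floor(pc[:,0]/.07).astype(int)+1;j=np.floor((pc[:,1]+.6)/.07).astype(int)
    ok=(i>=0)&(i<14)&(j>=0)&(j<22)
    np.maximum.at(H,(i[ok],j[ok]),pc[ok,2])
print('cols y=',np.round(-.6+.07*np.arange(22),2))
for k in range(14):print(round((k-1)*.07,2),(H[k]*100).astype(int))
E
```

```text
cols y= [-0.6  -0.53 -0.46 -0.39 -0.32 -0.25 -0.18 -0.11 -0.04  0.03  0.1   0.17
  0.24  0.31  0.38  0.45  0.52  0.59  0.66  0.73  0.8   0.87]
-0.07 [0 0 0 0 0 0 0 0 0 0 0 0 0 0 0 0 0 0 0 0 0 0]
0.0 [0 0 0 0 0 0 1 6 7 4 1 0 0 0 0 0 0 0 0 0 0 0]
0.07 [ 0  0  1  1  0  0  1  1  6  1  1  0 10 10  3  3  0  0  0  0  0  0]
0.14 [ 0  1  1  1  0  0  0  0  0  0  0  0 10 10  0  1  0  0  0  0  0  0]
0.21 [ 0  1  1  1  1  0  0  0  0  9  9  0 10 10 14 15 14  6 11  4  0  0]
0.28 [ 0  1  1  1  4  4  1  1  0  9  9  6 34  6 15 15 15 13 18 28  0  0]
0.35 [ 0  1  1  1  4  4  0  2  6  9  9 39 40 12  7 11 10  1 13 34 33  0]
0.42 [ 0  1  1  1  1  0  0  2  6  6 37 37  6  6 14  0  0  1  1  5 32 31]
0.49 [ 0  0  2  2  4  4  4  4  1  0 21 16 12  8 14  0  0  1  1  3  4  4]
0.56 [ 0  1  2  2  4  4  4  4  1  0 27 38  6 11 12  0  0  1  2  8 14 12]
0.63 [ 0  1  1  1  1  3  0  2  2  6  6  6  6  6  0  0  1  1  2 14 14  9]
0.7 [ 0  0  0  0  0  0  0  0  0  6  7  6  0  0  0  0  6  7 15 14 25 25]
0.77 [ 0  0  0  0  0  0  0  0  0  0  0  0  0  0  0  0 19 19 25 25 25 14]
0.84 [ 0  0  0  0  0  0  0  0  0  0  0  0  0  0  0  0 24 26 25  0  0  0]
```

Request:
carry_out:
  targets:
    - {"hand": 100,"z": -0.06}
    - {"hand": 100,"z": -0.12}
    - {"hand": 100,"z": -0.18}
    - {"hand": 100,"z": -0.24}
    - {"hand": 100,"z": -0.29}
    - {"hand": 100,"z": -0.29}

```text
schema error: expected keys hand, x, y, z, ax, ay, az
```

```bash
cat >> h.py <<'E'
from scipy.spatial.transform import Rotation as R
def go(x,y,z,dx=0.,dy=-1.):
    """tool-frame shift and turn to TCP (x,y,z), tool down, closing dir (dx,dy)"""
    s=read_state();A=R.from_rotvec(s['orientation'])
    Y=np.array([dx,dy,0.])/np.hypot(dx,dy);Z=np.array([0,0,-1.])
    B=R.from_matrix(np.stack([np.cross(Y,Z),Y,Z],1))
    print('t',round(s['t'],2),'shift',np.round(A.inv().apply(np.array([x,y,z])-s['tool_pos']),4),'turn',np.round((A.inv()*B).as_rotvec(),4),'open',round(s['opening'],4))
E
python3 - <<'E'
from h import *
s=read_state();print(s['tool_pos'],s['orientation'],s['q'],s['t'])
go(.45,.25,.69,1,0)
go(.64,-.214,.45)
E
```

```text
[0.22345937 0.55665328 0.40394882] [-5.96045386e-01 -3.08414207e+00  2.11639112e-03] [ 1.10359338e+00  1.30981983e-01  1.48899787e+00 -4.61839605e-07
  1.52301329e+00 -8.53874228e-02] 0.15
t 0.15 shift [-0.3245 -0.2006 -0.2858] turn [-1.300e-03  7.000e-04  1.189e+00] open 0.0926
t 0.15 shift [-0.6737 -0.56   -0.0453] turn [-5.0000e-04  1.9000e-03  2.7598e+00] open 0.0926
```

Request:
carry_out:
  targets:
    - {"hand": 100,"x": 0,"y": 0,"z": -0.06,"ax": 0,"ay": 0,"az": 0}
    - {"hand": 100,"x": 0,"y": 0,"z": -0.12,"ax": 0,"ay": 0,"az": 0.15}
    - {"hand": 100,"x": 0,"y": 0,"z": -0.18,"ax": 0,"ay": 0,"az": 0.3}
    - {"hand": 100,"x": 0,"y": 0,"z": -0.24,"ax": 0,"ay": 0,"az": 0.45}
    - {"hand": 100,"x": 0,"y": 0,"z": -0.28,"ax": 0,"ay": 0,"az": 0.6}
    - {"hand": 100,"x": -0.04,"y": -0.02,"z": -0.28,"ax": 0,"ay": 0,"az": 0.75}
    - {"hand": 100,"x": -0.09,"y": -0.05,"z": -0.28,"ax": 0,"ay": 0,"az": 0.9}
    - {"hand": 100,"x": -0.14,"y": -0.08,"z": -0.28,"ax": 0,"ay": 0,"az": 1.05}

```text
t: 1.15
tool_pos: [0.3244, 0.4293, 0.6842]
orientation: [2.067, 2.366, -0.001]
force: [1.0, -0.5, 0.1]
opening: 0.093
gripper_force: 0.0
```

```bash
python3 - <<'E'
from h import *
s=read_state();print(s['tool_pos'],s['orientation'],s['q'],s['t'])
go(.5,.1,.68,1,0)
go(.64,-.214,.5)
E
```

```text
[0.32439945 0.42933231 0.68423086] [ 2.06651432e+00  2.36612481e+00 -1.07039701e-03] [ 8.28473299e-01  3.22118902e-02  1.08222247e+00 -1.20526429e-04
  2.02783731e+00  6.93441663e-01] 1.15
t 1.15 shift [-0.35    0.1297  0.0044] turn [-0.0004  0.0005  0.135 ] open 0.093
t 1.15 shift [-0.6799  0.2262  0.1845] turn [1.0000e-04 8.0000e-04 1.7058e+00] open 0.093
```

Request:
carry_out:
  targets:
    - {"hand": 100,"x": -0.056,"y": 0.019,"z": 0,"ax": 0,"ay": 0,"az": 0.17}
    - {"hand": 100,"x": -0.112,"y": 0.038,"z": 0,"ax": 0,"ay": 0,"az": 0.34}
    - {"hand": 100,"x": -0.168,"y": 0.056,"z": 0,"ax": 0,"ay": 0,"az": 0.51}
    - {"hand": 100,"x": -0.224,"y": 0.075,"z": 0,"ax": 0,"ay": 0,"az": 0.68}
    - {"hand": 100,"x": -0.28,"y": 0.094,"z": 0,"ax": 0,"ay": 0,"az": 0.85}
    - {"hand": 90,"x": -0.336,"y": 0.113,"z": 0,"ax": 0,"ay": 0,"az": 1.02}
    - {"hand": 80,"x": -0.392,"y": 0.132,"z": 0,"ax": 0,"ay": 0,"az": 1.19}
    - {"hand": 78,"x": -0.45,"y": 0.15,"z": 0,"ax": 0,"ay": 0,"az": 1.36}

```text
t: 2.15
tool_pos: [0.5351, 0.0037, 0.6845]
orientation: [-3.095, -0.538, 0.0]
force: [0.2, 0.8, -0.4]
opening: 0.073
gripper_force: 0.0
```

```bash
python3 - <<'E'
from h import *
s=read_state();print(s['tool_pos'],s['orientation'],s['q'],s['t'])
go(.64,-.214,.45)
E
```

```text
[0.53510056 0.00369475 0.68449414] [-3.09489227e+00 -5.38264782e-01  2.14991286e-04] [-8.89937180e-02  2.39624750e-02  1.09013249e+00  2.20572522e-04
  2.02769227e+00  1.13750406e+00] 2.15
t 2.15 shift [0.0253 0.2404 0.2344] turn [-2.000e-04  1.000e-04  3.444e-01] open 0.073
```

Request:
carry_out:
  targets:
    - {"hand": 78,"x": 0.004,"y": 0.04,"z": 0.04,"ax": 0,"ay": 0,"az": 0.15}
    - {"hand": 78,"x": 0.008,"y": 0.08,"z": 0.08,"ax": 0,"ay": 0,"az": 0.3}
    - {"hand": 78,"x": 0.012,"y": 0.12,"z": 0.12,"ax": 0,"ay": 0,"az": 0.3444}
    - {"hand": 78,"x": 0.017,"y": 0.16,"z": 0.16,"ax": 0,"ay": 0,"az": 0.3444}
    - {"hand": 78,"x": 0.021,"y": 0.2,"z": 0.2,"ax": 0,"ay": 0,"az": 0.3444}
    - {"hand": 78,"x": 0.0253,"y": 0.2404,"z": 0.235,"ax": 0,"ay": 0,"az": 0.3444}
    - {"hand": 78,"x": 0.0253,"y": 0.2404,"z": 0.27,"ax": 0,"ay": 0,"az": 0.3444}
    - {"hand": 78,"x": 0.0253,"y": 0.2404,"z": 0.27,"ax": 0,"ay": 0,"az": 0.3444}

```text
t: 3.15
tool_pos: [0.6398, -0.2118, 0.4098]
orientation: [-3.138, -0.007, 0.012]
force: [-0.7, 0.1, -0.1]
opening: 0.0722
gripper_force: 0.0
```

```bash
python3 - <<'E'
from m import *
cp=camera_params('wrist');im,d=read_camera('wrist');cv2.imwrite('pics/w1.png',im);np.savez('w1.npz',im=im,d=d)
print(cp,read_state()['tool_pos'],read_state()['orientation'])
pc=cloud(cp,d)
# pixel of lead
i=np.nanargmin(np.hypot(pc[...,0]-.64,pc[...,1]+.214));v,u=np.unravel_index(i,d.shape);print(u,v,obj(pc,u,v,.026,r=90))
i=np.nanargmin(np.hypot(pc[...,0]-.557,pc[...,1]+.407));v,u=np.unravel_index(i,d.shape);print(u,v,obj(pc,u,v,.018,r=120))
E
```

```text
{'fx': 301.8845800324648, 'fy': 301.8845800324648, 'cx': 252.80174301289753, 'cy': 192.46289687059908, 'k1': -0.06382312173185269, 'position': array([ 0.714202  , -0.21141557,  0.38965924]), 'rotation': array([-0.21555877,  0.22046776, -1.55448163])} [ 0.64032875 -0.2114816   0.41312902] [-3.13996412 -0.00833805  0.00559093]
256 165 (array([ 639. , -213.3]), 58.2, np.float64(0.0263), [[639.0, -213.0], [56.9, 56.8], 1.5], 1595)
399 230 (array([ 655.1, -429.1]), 149.5, np.float64(0.0141), [[656.0, -429.4], [72.8, 139.5], 1.8], 3881)
```

View pics/w1.png

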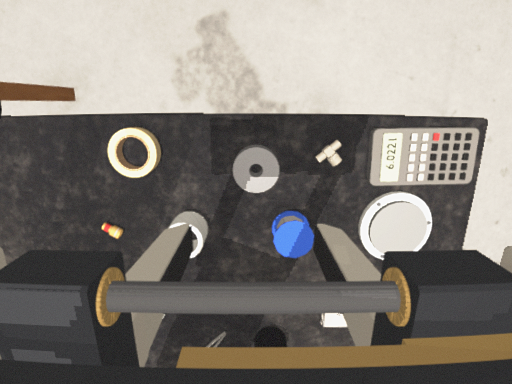

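Wrist view shows the lead ring at (256,170), the stand at (396,227), and nothing near the finger paths. It agrees with the top view to within 1 mm.

```bash
python3 - <<'E'
from m import *
for n,cp,f in(('w',None,'w1.npz'),('top',camera_params('top'),'top0.npz')):
    cp=cp or camera_params('wrist');pc=cloud(cp,np.load(f)['d']);q=pc[(np.hypot(pc[...,0]-.557,pc[...,1]+.407)<.06)&(abs(pc[...,2]-.0185)<.003)]*1000
    q=q[:,:2].astype(np.float32);print(n,len(q),cv2.minEnclosingCircle(q))
    q=pc[(np.hypot(pc[...,0]-.557,pc[...,1]+.407)<.065)&(pc[...,2]>.006)&(pc[...,2]<.03)]*1000
    print(cv2.minEnclosingCircle(q[:,:2].astype(np.float32)),len(q))
go(.639,-.2135,.191)
E
```

```text
w 1372 ((561.4473876953125, -406.5258483886719), 48.952423095703125)
((565.9095458984375, -406.3044738769531), 56.07087707519531) 3667
top 765 ((557.5186157226562, -405.33551025390625), 41.34782791137695)
((560.8108520507812, -409.63299560546875), 61.32403564453125) 1274
t 3.2 shift [-0.0005  0.0024  0.2221] turn [-0.0016  0.0036  0.0053] open 0.0728
```

Request:
carry_out:
  newtons: 45
  targets:
    - {"hand": 85,"x": 0,"y": 0.002,"z": 0.06,"ax": 0,"ay": 0.003,"az": 0.005}
    - {"hand": 85,"x": 0,"y": 0.0024,"z": 0.12,"ax": 0,"ay": 0.003,"az": 0.005}
    - {"hand": 85,"x": 0,"y": 0.0024,"z": 0.17,"ax": 0,"ay": 0.003,"az": 0.005}
    - {"hand": 85,"x": 0,"y": 0.0024,"z": 0.205,"ax": 0,"ay": 0.003,"az": 0.005}
    - {"hand": 85,"x": 0,"y": 0.0024,"z": 0.22,"ax": 0,"ay": 0.003,"az": 0.005}
    - {"hand": 85,"x": 0,"y": 0.0024,"z": 0.22,"ax": 0,"ay": 0.003,"az": 0.005}
    - {"hand": 50,"x": 0,"y": 0.0024,"z": 0.22,"ax": 0,"ay": 0.003,"az": 0.005}
    - {"hand": 50,"x": 0,"y": 0.0024,"z": 0.22,"ax": 0,"ay": 0.003,"az": 0.005}

```text
t: 4.2
tool_pos: [0.6417, -0.2144, 0.1972]
orientation: [3.14, 0.001, 0.01]
force: [1.0, 0.2, 0.7]
opening: 0.0637
gripper_force: 0.0
```

Request:
carry_out:
  targets:
    - {"hand": 50,"x": 0,"y": 0,"z": 0,"ax": 0,"ay": 0,"az": 0}
    - {"hand": 50,"x": 0,"y": 0,"z": 0,"ax": 0,"ay": 0,"az": 0}
    - {"hand": 50,"x": 0,"y": 0,"z": -0.02,"ax": 0,"ay": 0,"az": 0}
    - {"hand": 50,"x": 0,"y": 0,"z": -0.06,"ax": 0,"ay": 0,"az": 0}
    - {"hand": 50,"x": 0,"y": 0,"z": -0.1,"ax": 0,"ay": 0,"az": 0}
    - {"hand": 50,"x": 0,"y": 0,"z": -0.14,"ax": 0,"ay": 0,"az": 0}
    - {"hand": 50,"x": 0,"y": 0,"z": -0.18,"ax": 0,"ay": 0,"az": 0}
    - {"hand": 50,"x": 0,"y": 0,"z": -0.18,"ax": 0,"ay": 0,"az": 0}

```text
t: 5.2
tool_pos: [0.641, -0.2144, 0.38]
orientation: [3.138, 0.0, 0.016]
force: [0.5, 0.0, -5.4]
opening: 0.0569
gripper_force: 45.0
```

```bash
python3 - <<'E'
from h import *
s=read_state();print(s['tool_pos'],s['orientation'],s['force'])
go(.52,-.406,.371)
E
```

```text
[ 0.64099213 -0.21444046  0.37998575] [3.13832667e+00 4.98874020e-04 1.64037661e-02] [ 0.45121132  0.02930221 -5.3809293 ]
t 5.2 shift [-0.1211  0.1915  0.0083] turn [ 0.0032 -0.0105  0.0003] open 0.0569
```

Request:
carry_out:
  targets:
    - {"hand": 50,"x": -0.03,"y": 0.04,"z": 0,"ax": 0.0,"ay": 0,"az": 0}
    - {"hand": 50,"x": -0.06,"y": 0.08,"z": 0,"ax": 0.003,"ay": -0.01,"az": 0}
    - {"hand": 50,"x": -0.09,"y": 0.12,"z": 0,"ax": 0.003,"ay": -0.01,"az": 0}
    - {"hand": 50,"x": -0.12,"y": 0.16,"z": 0,"ax": 0.003,"ay": -0.01,"az": 0}
    - {"hand": 50,"x": -0.14,"y": 0.19,"z": 0,"ax": 0.003,"ay": -0.01,"az": 0}
    - {"hand": 50,"x": -0.14,"y": 0.1915,"z": 0,"ax": 0.003,"ay": -0.01,"az": 0}
    - {"hand": 50,"x": -0.14,"y": 0.1915,"z": 0,"ax": 0.003,"ay": -0.01,"az": 0}

```text
t: 6.08
tool_pos: [0.4999, -0.4052, 0.3721]
orientation: [-3.136, 0.0, 0.014]
force: [0.5, 0.0, -5.7]
opening: 0.0573
gripper_force: 45.0
```

```bash
cat > stand.py <<'E'
from m import *
cp=camera_params('wrist');im,d=read_camera('wrist');cv2.imwrite('pics/w2.png',im);np.savez('w2.npz',im=im,d=d)
s=read_state();print(s['tool_pos'],s['orientation'],s['force'])
pc=cloud(cp,d)
m=(np.hypot(pc[...,0]-.557,pc[...,1]+.407)<.058)&(pc[...,2]>.006)&(pc[...,2]<.03)
q=(pc[m][:,:2]*1000).astype(np.float32);print(len(q),cv2.minEnclosingCircle(q),np.median(pc[m][:,2]))
g=im.min(2);w=((g>215)&m).astype(np.uint8)
cs=max(cv2.findContours(m.astype(np.uint8),0,1)[0],key=len)[:,0]
p=np.array([on_plane(cp,u,v,.011) for u,v in cs])[:,:2]
A=np.c_[2*p,np.ones(len(p))];x=np.linalg.lstsq(A,(p**2).sum(1),rcond=None)[0];print('foot circle',x[:2],np.sqrt(x[2]+x[0]**2+x[1]**2))
E
python3 stand.py
```

```text
[ 0.50040299 -0.4047989   0.3725985 ] [-3.13649041e+00 -1.26084859e-03  1.33235074e-02] [-0.5405209   0.58612982 -5.67168071]
6414 ((557.1338500976562, -406.6664733886719), 50.19222640991211) 0.017894795146974313
foot circle [ 0.55715142 -0.40687155] 0.0490916311750711
```

View pics/w2.png

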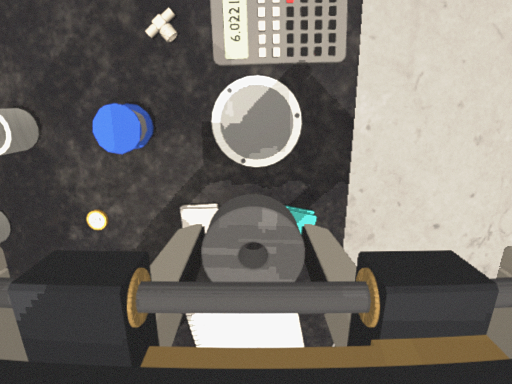

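Stand at (256,121), clear. The lead ring is held with its hole at (253,254). I'll measure its offset from the tool.

```bash
python3 - <<'E'
from m import *
f=np.load('w2.npz');cp=camera_params('wrist');pc=cloud(cp,f['d']);s=read_state()
zt=np.nanmedian(pc[225:240,240:268,2]);print('face z',zt,'tcp-face',s['tool_pos'][2]-zt, 'front/back', np.nanmedian(pc[215:222,240:268,2]),np.nanmedian(pc[266:274,240:268,2]), np.nanmedian(pc[240:265,212:225,2]), np.nanmedian(pc[240:265,282:295,2]))
m=(abs(pc[...,2]-zt)<.006);m[:190]=0;m[285:]=0;m[:,:200]=0;m[:,310:]=0
q=(pc[m][:,:2]*1000).astype(np.float32);print(cv2.minEnclosingCircle(q))
cs=max(cv2.findContours(m.astype(np.uint8),0,1)[0],key=len)[:,0];cs=cs[cs[:,1]<245]
p=np.array([on_plane(cp,u,v,zt) for u,v in cs])[:,:2]
A=np.c_[2*p,np.ones(len(p))];x=np.linalg.lstsq(A,(p**2).sum(1),rcond=None)[0];print('circle',x[:2],np.sqrt(x[2]+x[0]**2+x[1]**2))
print('hole',on_plane(cp,253,254,zt),s['tool_pos'])
go(.5571,-.4068,.372)
E
```

```text
face z 0.2022056144820432 tcp-face 0.1703928882815868 front/back 0.20221296946621425 0.2023095236036238 0.20257465903104602 0.20232837174250837
((499.5499572753906, -404.7578430175781), 31.481327056884766)
circle [ 0.49538222 -0.40421376] 0.030206110538376067
hole [ 0.49648779 -0.40404439  0.20220561] [ 0.50040299 -0.4047989   0.3725985 ]
t 6.12 shift [0.0567 0.002  0.0001] turn [-0.0051  0.0085  0.0008] open 0.0571
```

Request:
carry_out:
  targets:
    - {"hand": 50,"x": 0.03,"y": 0.0015,"z": 0,"ax": 0,"ay": 0.008,"az": 0}
    - {"hand": 50,"x": 0.0597,"y": 0.0028,"z": 0.03,"ax": 0,"ay": 0.008,"az": 0}
    - {"hand": 50,"x": 0.0597,"y": 0.0028,"z": 0.08,"ax": 0,"ay": 0.008,"az": 0}
    - {"hand": 50,"x": 0.0597,"y": 0.0028,"z": 0.125,"ax": 0,"ay": 0.008,"az": 0}
    - {"hand": 50,"x": 0.0597,"y": 0.0028,"z": 0.145,"ax": 0,"ay": 0.008,"az": 0}
    - {"hand": 50,"x": 0.0597,"y": 0.0028,"z": 0.15,"ax": 0,"ay": 0.008,"az": 0}
    - {"hand": 50,"x": 0.0597,"y": 0.0028,"z": 0.15,"ax": 0,"ay": 0.008,"az": 0}

```text
t: 7.0
tool_pos: [0.5597, -0.4082, 0.2258]
orientation: [-3.14, -0.001, -0.005]
force: [-0.0, -0.4, -4.6]
opening: 0.0572
gripper_force: 45.0
```

```bash
python3 - <<'E'
from h import *
go(.561,-.4068,.214)
print(read_state()['force'],read_state()['tool_pos'])
E
```

```text
t 7.0 shift [ 0.0013 -0.0014  0.0118] turn [-0.0014 -0.003   0.0007] open 0.0572
[-0.01292597 -0.36939106 -4.55721323] [ 0.55968661 -0.40821185  0.22577723]
```

Request:
carry_out:
  targets:
    - {"hand": 50,"x": 0,"y": -0.0007,"z": 0.006,"ax": 0,"ay": 0,"az": 0}
    - {"hand": 50,"x": 0,"y": -0.0007,"z": 0.011,"ax": 0,"ay": 0,"az": 0}
    - {"hand": 50,"x": 0,"y": -0.0007,"z": 0.0115,"ax": 0,"ay": 0,"az": 0}
    - {"hand": 50,"x": 0,"y": -0.0007,"z": 0.0115,"ax": 0,"ay": 0,"az": 0}

```text
t: 7.5
tool_pos: [0.5594, -0.4076, 0.2139]
orientation: [-3.14, -0.0, -0.004]
force: [-0.7, 0.9, 4.6]
opening: 0.0571
gripper_force: 45.0
```

Request:
carry_out:
  targets:
    - {"hand": 80,"x": 0,"y": 0,"z": 0,"ax": 0,"ay": 0,"az": 0}
    - {"hand": 80,"x": 0,"y": 0,"z": 0,"ax": 0,"ay": 0,"az": 0}
    - {"hand": 80,"x": 0,"y": 0,"z": 0,"ax": 0,"ay": 0,"az": 0}
    - {"hand": 80,"x": 0,"y": 0,"z": -0.04,"ax": 0,"ay": 0,"az": 0}
    - {"hand": 80,"x": 0,"y": 0,"z": -0.09,"ax": 0,"ay": 0,"az": 0}
    - {"hand": 80,"x": -0.04,"y": 0,"z": -0.13,"ax": 0,"ay": 0,"az": 0}
    - {"hand": 80,"x": -0.06,"y": 0,"z": -0.16,"ax": 0,"ay": 0,"az": 0}
    - {"hand": 80,"x": -0.06,"y": 0,"z": -0.16,"ax": 0,"ay": 0,"az": 0}

```text
t: 8.5
tool_pos: [0.4984, -0.4086, 0.3762]
orientation: [3.14, -0.001, 0.008]
force: [0.7, -0.3, -0.2]
opening: 0.0745
gripper_force: 0.0
```

```bash
cat > look.py <<'E'
from m import *
import sys
def circ(cp,im,d,x,y,z,r,zlo,zhi):
    """outline of surface points near (x,y) with height zlo..zhi, circle at plane z"""
    pc=cloud(cp,d);m=(np.hypot(pc[...,0]-x,pc[...,1]-y)<r)&(pc[...,2]>zlo)&(pc[...,2]<zhi)
    cs=cv2.convexHull(max(cv2.findContours(m.astype(np.uint8),0,1)[0],key=len))[:,0]
    p=np.array([on_plane(cp,u,v,z) for u,v in cs])[:,:2]
    A=np.c_[2*p,np.ones(len(p))];c=np.linalg.lstsq(A,(p**2).sum(1),rcond=None)[0]
    print('circle mm',np.round(c[:2]*1000,1),'r',round(1000*np.sqrt(c[2]+c[0]**2+c[1]**2),1),'z',np.round(np.median(pc[m][:,2]),4),m.sum())
E
python3 - <<'E'
from look import *
cp=camera_params('wrist');im,d=read_camera('wrist');np.savez('w3.npz',im=im,d=d);cv2.imwrite('pics/w3.png',im)
circ(cp,im,d,.557,-.4068,.044,.04,.038,.05)
circ(cp,im,d,.557,-.4068,.011,.058,.006,.06)
go(.553,-.123,.40)
E
```

```text
circle mm [ 556.3 -406.9] r 28.8 z 0.0444 2368
circle mm [ 557.  -406.8] r 49.5 z 0.0186 6177
t 8.55 shift [ 0.0543 -0.2851 -0.0259] turn [-0.001  -0.0032 -0.0005] open 0.0745
```

Request:
carry_out:
  newtons: 25
  targets:
    - {"hand": 80,"x": 0.011,"y": -0.057,"z": 0,"ax": 0,"ay": 0,"az": 0}
    - {"hand": 80,"x": 0.022,"y": -0.114,"z": 0,"ax": 0,"ay": 0,"az": 0}
    - {"hand": 80,"x": 0.033,"y": -0.171,"z": 0,"ax": 0,"ay": 0,"az": 0}
    - {"hand": 80,"x": 0.044,"y": -0.228,"z": 0,"ax": 0,"ay": 0,"az": 0}
    - {"hand": 80,"x": 0.0543,"y": -0.285,"z": 0,"ax": 0,"ay": 0,"az": 0}
    - {"hand": 80,"x": 0.0543,"y": -0.285,"z": 0,"ax": 0,"ay": 0,"az": 0}

```text
t: 9.3
tool_pos: [0.5536, -0.1184, 0.371]
orientation: [-3.136, -0.01, 0.003]
force: [-0.8, -0.5, -1.1]
opening: 0.0743
gripper_force: 0.0
```

```bash
python3 - <<'E'
from look import *
cp=camera_params('wrist');im,d=read_camera('wrist');cv2.imwrite('pics/w4.png',im)
circ(cp,im,d,.553,-.123,.045,.035,.04,.05)
print(read_state()['tool_pos'])
go(.553,-.123,.193)
E
```

```text
circle mm [ 552.7 -122.7] r 24.7 z 0.045 771
[ 0.5533215  -0.12040603  0.3711513 ]
t 9.35 shift [-0.      0.0033  0.1781] turn [-0.004   0.0018  0.0046] open 0.0742
```

Request:
carry_out:
  targets:
    - {"hand": 80,"x": 0,"y": 0.002,"z": 0.06,"ax": 0,"ay": 0.002,"az": 0.004}
    - {"hand": 80,"x": 0,"y": 0.002,"z": 0.12,"ax": 0,"ay": 0.002,"az": 0.004}
    - {"hand": 80,"x": 0,"y": 0.002,"z": 0.16,"ax": 0,"ay": 0.002,"az": 0.004}
    - {"hand": 80,"x": 0,"y": 0.002,"z": 0.178,"ax": 0,"ay": 0.002,"az": 0.004}
    - {"hand": 80,"x": 0,"y": 0.002,"z": 0.178,"ax": 0,"ay": 0.002,"az": 0.004}
    - {"hand": 45,"x": 0,"y": 0.002,"z": 0.178,"ax": 0,"ay": 0.002,"az": 0.004}
    - {"hand": 40,"x": 0,"y": 0.002,"z": 0.178,"ax": 0,"ay": 0.002,"az": 0.004}
    - {"hand": 40,"x": 0,"y": 0.002,"z": 0.178,"ax": 0,"ay": 0.002,"az": 0.004}

```text
t: 10.35
tool_pos: [0.5538, -0.1243, 0.1967]
orientation: [-3.139, 0.005, -0.008]
force: [0.9, -1.7, 7.6]
opening: 0.0488
gripper_force: 25.4
```

Request:
carry_out:
  targets:
    - {"hand": 40,"x": 0,"y": 0,"z": 0,"ax": 0,"ay": 0,"az": 0}
    - {"hand": 40,"x": 0,"y": 0,"z": 0,"ax": 0,"ay": 0,"az": 0}
    - {"hand": 40,"x": 0,"y": 0,"z": -0.04,"ax": 0,"ay": 0,"az": 0}
    - {"hand": 40,"x": 0,"y": 0,"z": -0.08,"ax": 0,"ay": 0,"az": 0}
    - {"hand": 40,"x": 0,"y": 0,"z": -0.13,"ax": 0,"ay": 0,"az": 0}
    - {"hand": 40,"x": 0,"y": 0.05,"z": -0.18,"ax": 0,"ay": 0,"az": 0}
    - {"hand": 40,"x": -0.02,"y": 0.11,"z": -0.18,"ax": 0,"ay": 0,"az": 0}
    - {"hand": 40,"x": -0.03,"y": 0.17,"z": -0.18,"ax": 0,"ay": 0,"az": 0}

```text
t: 11.35
tool_pos: [0.5225, -0.2911, 0.3764]
orientation: [-3.14, 0.004, -0.008]
force: [0.1, -0.0, -1.7]
opening: 0.0486
gripper_force: 24.8
```

```bash
python3 - <<'E'
from h import *
print(read_state()['tool_pos'])
go(.5,-.407,.371)
E
```

```text
[ 0.5225038  -0.29110191  0.37637344]
t 11.35 shift [-0.0223  0.116   0.0051] turn [-0.0015 -0.0052 -0.0022] open 0.0486
```

Request:
carry_out:
  targets:
    - {"hand": 40,"x": -0.012,"y": 0.058,"z": 0,"ax": 0,"ay": 0,"az": 0}
    - {"hand": 40,"x": -0.0223,"y": 0.112,"z": 0.005,"ax": 0,"ay": -0.003,"az": 0}
    - {"hand": 40,"x": -0.0223,"y": 0.116,"z": 0.005,"ax": 0,"ay": -0.003,"az": 0}
    - {"hand": 40,"x": -0.0223,"y": 0.116,"z": 0.005,"ax": 0,"ay": -0.003,"az": 0}
    - {"hand": 40,"x": -0.0223,"y": 0.116,"z": 0.005,"ax": 0,"ay": -0.003,"az": 0}

```text
t: 11.98
tool_pos: [0.5007, -0.4045, 0.3694]
orientation: [-3.138, 0.003, -0.0]
force: [-0.7, -0.6, -1.2]
opening: 0.049
gripper_force: 24.8
```

```bash
cat > held.py <<'E'
from look import *
cp=camera_params('wrist');s=read_state();im,d=read_camera('wrist');np.savez('wh.npz',im=im,d=d)
pc=cloud(cp,d);T=s['tool_pos'];print(T,s['orientation'],s['force'])
m=(abs(pc[...,0]-T[0])<.045)&(abs(pc[...,1]-T[1])<.04)&(pc[...,2]>T[2]-.205)&(pc[...,2]<T[2]-.13)
h=np.histogram(pc[m][:,2]-T[2],np.arange(-.205,-.129,.005));print(h[0],np.round(h[1][:-1],3))
E
python3 held.py; python3 - <<'E'
from h import *
im=np.load('wh.npz')['im'];cv2.imwrite('pics/w5.png',im)
E
```

```text
[ 0.50068748 -0.40449688  0.36937123] [-3.13826837e+00  3.33754684e-03 -2.95845310e-04] [-0.74800756 -0.57615987 -1.21489368]
[   0   35  373  449  610  681  723  666  660  696 2344  429  441  456
  434] [-0.205 -0.2   -0.195 -0.19  -0.185 -0.18  -0.175 -0.17  -0.165 -0.16
 -0.155 -0.15  -0.145 -0.14  -0.135]
```

View pics/w5.png

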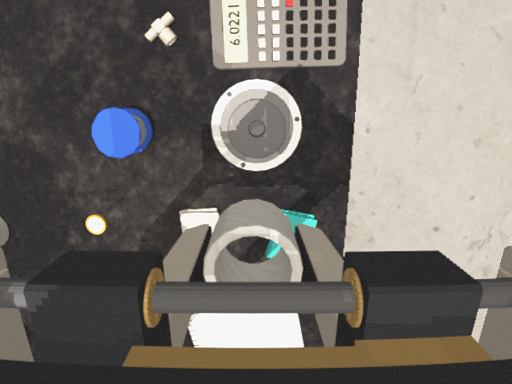

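Tube held at (253,260), upright; lead ring is centred on the stand at (256,126). Measuring the rim.

```bash
python3 - <<'E'
from look import *
from scipy.optimize import least_squares
f=np.load('wh.npz');cp=camera_params('wrist');pc=cloud(cp,f['d']);s=read_state();T=s['tool_pos']
m=(abs(pc[...,0]-T[0])<.03)&(abs(pc[...,1]-T[1])<.026)&(abs(pc[...,2]-T[2]+.1525)<.0025)
q=pc[m];z=np.median(q[:,2]);print(z,z-T[2],len(q))
c=least_squares(lambda c:np.maximum(abs(np.hypot(q[:,0]-c[0],q[:,1]-c[1])-.022)-.003,0),[T[0]-.003,T[1]]);print(c.x,c.x-T[:2],q.min(0),q.max(0))
A=np.linalg.lstsq(np.c_[q[:,:2]-c.x,np.ones(len(q))],q[:,2],rcond=None)[0];print('tilt',A)
circ(cp,f['im'],f['d'],.557,-.4068,.044,.04,.038,.05)
go(.557,-.4068,.371)
E
```

```text
0.21766631588905505 -0.15179649085953095 2080
[ 0.49912477 -0.40419145] [-0.00164784  0.00018465] [ 0.49163504 -0.43032404  0.21446784] [ 0.52331614 -0.37855444  0.21944124]
tilt [-0.01103655  0.00154395  0.21764363]
circle mm [ 556.6 -406.9] r 28.9 z 0.0445 2473
t 12.03 shift [ 0.0562  0.0023 -0.0015] turn [-0.0031 -0.0003 -0.0018] open 0.0489
```

Request:
carry_out:
  targets:
    - {"hand": 40,"x": 0.03,"y": 0.0015,"z": 0,"ax": 0,"ay": 0,"az": 0}
    - {"hand": 40,"x": 0.0578,"y": 0.0026,"z": 0.02,"ax": 0,"ay": 0,"az": 0}
    - {"hand": 40,"x": 0.0578,"y": 0.0026,"z": 0.07,"ax": 0,"ay": 0,"az": 0}
    - {"hand": 40,"x": 0.0578,"y": 0.0026,"z": 0.11,"ax": 0,"ay": 0,"az": 0}
    - {"hand": 40,"x": 0.0578,"y": 0.0026,"z": 0.12,"ax": 0,"ay": 0,"az": 0}
    - {"hand": 40,"x": 0.0578,"y": 0.0026,"z": 0.12,"ax": 0,"ay": 0,"az": 0}
    - {"hand": 40,"x": 0.0578,"y": 0.0026,"z": 0.12,"ax": 0,"ay": 0,"az": 0}

```text
t: 12.9
tool_pos: [0.5588, -0.4087, 0.2523]
orientation: [-3.141, 0.005, -0.005]
force: [0.4, -0.7, -0.9]
opening: 0.049
gripper_force: 24.8
```

```bash
python3 - <<'E'
from h import *
print(read_state()['tool_pos'])
go(.5586,-.407,.0445+.045+.1518)
E
```

```text
[ 0.55882713 -0.40868854  0.25227414]
t 12.9 shift [-0.0003 -0.0017  0.011 ] turn [-0.0003 -0.0033 -0.0033] open 0.049
```

Request:
carry_out:
  targets:
    - {"hand": 40,"x": 0,"y": -0.0015,"z": 0.006,"ax": 0,"ay": -0.003,"az": 0}
    - {"hand": 40,"x": 0,"y": -0.0015,"z": 0.01,"ax": 0,"ay": -0.003,"az": 0}
    - {"hand": 40,"x": 0,"y": -0.0015,"z": 0.0112,"ax": 0,"ay": -0.003,"az": 0}
    - {"hand": 40,"x": 0,"y": -0.0015,"z": 0.0112,"ax": 0,"ay": -0.003,"az": 0}

```text
t: 13.4
tool_pos: [0.5583, -0.4069, 0.2406]
orientation: [-3.14, 0.006, 0.002]
force: [-4.4, 4.8, 12.6]
opening: 0.0491
gripper_force: 24.7
```

Request:
carry_out:
  targets:
    - {"hand": 60,"x": 0,"y": 0,"z": 0,"ax": 0,"ay": 0,"az": 0}
    - {"hand": 75,"x": 0,"y": 0,"z": 0,"ax": 0,"ay": 0,"az": 0}
    - {"hand": 80,"x": 0,"y": 0,"z": 0,"ax": 0,"ay": 0,"az": 0}
    - {"hand": 80,"x": 0,"y": 0,"z": -0.04,"ax": 0,"ay": 0,"az": 0}
    - {"hand": 80,"x": 0,"y": 0,"z": -0.09,"ax": 0,"ay": 0,"az": 0}
    - {"hand": 80,"x": -0.04,"y": 0,"z": -0.13,"ax": 0,"ay": 0,"az": 0}
    - {"hand": 80,"x": -0.06,"y": 0,"z": -0.14,"ax": 0,"ay": 0,"az": 0}
    - {"hand": 80,"x": -0.06,"y": 0,"z": -0.14,"ax": 0,"ay": 0,"az": 0}

```text
t: 14.4
tool_pos: [0.4977, -0.4074, 0.3798]
orientation: [-3.14, 0.008, 0.002]
force: [0.4, -0.3, -0.1]
opening: 0.0747
gripper_force: 0.0
```

```bash
python3 - <<'E'
from look import *
cp=camera_params('wrist');im,d=read_camera('wrist');cv2.imwrite('pics/w6.png',im)
circ(cp,im,d,.557,-.4068,.089,.04,.084,.095)
pc=cloud(cp,d);s=read_state();print(s['tool_pos'])
m=(np.hypot(pc[...,0]-.427,pc[...,1]+.34)<.05)&(abs(pc[...,2]-.014)<.004);print(m.sum(),cv2.minAreaRect((pc[m][:,:2]*1000).astype(np.float32)))
go(.427,-.340,.40)
E
```

```text
circle mm [ 555.4 -406.2] r 24.6 z 0.0891 1070
[ 0.49820896 -0.40703844  0.37839112]
1402 ((426.5068054199219, -340.3432922363281), (62.629669189453125, 44.472503662109375), 1.3097695112228394)
t 14.45 shift [-0.0716 -0.0668 -0.0213] turn [-0.0026  0.0023 -0.0044] open 0.0742
```

Request:
carry_out:
  newtons: 25
  targets:
    - {"hand": 76,"x": -0.035,"y": -0.035,"z": 0,"ax": 0,"ay": 0,"az": -0.02}
    - {"hand": 76,"x": -0.07,"y": -0.0665,"z": 0.02,"ax": 0,"ay": 0.002,"az": -0.026}
    - {"hand": 76,"x": -0.07,"y": -0.0665,"z": 0.08,"ax": 0,"ay": 0.002,"az": -0.026}
    - {"hand": 76,"x": -0.07,"y": -0.0665,"z": 0.13,"ax": 0,"ay": 0.002,"az": -0.026}
    - {"hand": 76,"x": -0.07,"y": -0.0665,"z": 0.17,"ax": 0,"ay": 0.002,"az": -0.026}
    - {"hand": 76,"x": -0.07,"y": -0.0665,"z": 0.178,"ax": 0,"ay": 0.002,"az": -0.026}
    - {"hand": 76,"x": -0.07,"y": -0.0665,"z": 0.178,"ax": 0,"ay": 0.002,"az": -0.026}
    - {"hand": 76,"x": -0.07,"y": -0.0665,"z": 0.178,"ax": 0,"ay": 0.002,"az": -0.026}

```text
t: 15.45
tool_pos: [0.429, -0.3403, 0.2026]
orientation: [-3.14, -0.035, -0.002]
force: [0.3, -0.4, 0.5]
opening: 0.0705
gripper_force: 0.0
```

```bash
python3 - <<'E'
from h import *
print(read_state()['tool_pos'])
go(.4285,-.3402,.190,.025,-1)
E
```

```text
[ 0.42903232 -0.34033743  0.20256124]
t 15.45 shift [-0.0005 -0.0001  0.0126] turn [-0.0009 -0.0013 -0.0025] open 0.0705
```

Request:
carry_out:
  targets:
    - {"hand": 76,"x": 0,"y": 0,"z": 0.008,"ax": 0,"ay": 0,"az": 0}
    - {"hand": 76,"x": 0,"y": 0,"z": 0.0126,"ax": 0,"ay": 0,"az": 0}
    - {"hand": 76,"x": 0,"y": 0,"z": 0.0126,"ax": 0,"ay": 0,"az": 0}
    - {"hand": 40,"x": 0,"y": 0,"z": 0.0126,"ax": 0,"ay": 0,"az": 0}
    - {"hand": 40,"x": 0,"y": 0,"z": 0.0126,"ax": 0,"ay": 0,"az": 0}
    - {"hand": 40,"x": 0,"y": 0,"z": 0.0126,"ax": 0,"ay": 0,"az": 0}
    - {"hand": 40,"x": 0,"y": 0,"z": 0.0126,"ax": 0,"ay": 0,"az": 0}

```text
t: 16.32
tool_pos: [0.4281, -0.3396, 0.1882]
orientation: [-3.139, -0.035, 0.001]
force: [-0.4, 0.2, 1.6]
opening: 0.0465
gripper_force: 25.0
```

Request:
carry_out:
  targets:
    - {"hand": 40,"x": 0,"y": 0,"z": 0,"ax": 0,"ay": 0,"az": 0}
    - {"hand": 40,"x": 0,"y": 0,"z": -0.03,"ax": 0,"ay": 0,"az": 0}
    - {"hand": 40,"x": 0,"y": 0,"z": -0.08,"ax": 0,"ay": 0,"az": 0}
    - {"hand": 40,"x": 0,"y": 0,"z": -0.13,"ax": 0,"ay": 0,"az": 0}
    - {"hand": 40,"x": 0.02,"y": 0.03,"z": -0.17,"ax": 0,"ay": 0,"az": 0}
    - {"hand": 40,"x": 0.06,"y": 0.067,"z": -0.19,"ax": 0,"ay": 0,"az": 0}
    - {"hand": 40,"x": 0.06,"y": 0.067,"z": -0.19,"ax": 0,"ay": 0,"az": 0}
    - {"hand": 40,"x": 0.06,"y": 0.067,"z": -0.19,"ax": 0,"ay": 0,"az": 0}

```text
t: 17.32
tool_pos: [0.4893, -0.4054, 0.3761]
orientation: [-3.136, -0.035, 0.005]
force: [0.4, 0.3, -1.8]
opening: 0.0462
gripper_force: 25.0
```

```bash
python3 held.py; python3 - <<'E'
from look import *
f=np.load('wh.npz');cv2.imwrite('pics/w7.png',f['im']);cp=camera_params('wrist')
circ(cp,f['im'],f['d'],.557,-.4068,.089,.035,.084,.095)
go(.5586,-.407,.38,.025,-1)
E
```

```text
[ 0.48931299 -0.40537853  0.37606967] [-3.13624279 -0.03515638  0.00479333] [ 0.3877431   0.26598327 -1.80115329]
[   0    0    0   78  719  853 6590  288  308  357  381  431  452  432
  412] [-0.205 -0.2   -0.195 -0.19  -0.185 -0.18  -0.175 -0.17  -0.165 -0.16
 -0.155 -0.15  -0.145 -0.14  -0.135]
circle mm [ 554.9 -406. ] r 24.6 z 0.0892 1129
t 17.38 shift [ 0.0695  0.0035 -0.004 ] turn [-0.0052  0.003  -0.0025] open 0.046
```

View pics/w7.png

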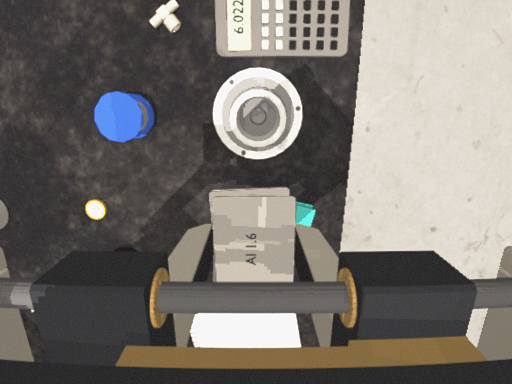

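Pack held flat at (252,235); tube and stand at (256,112), clear.

Request:
carry_out:
  targets:
    - {"hand": 40,"x": 0.04,"y": 0.001,"z": 0,"ax": -0.003,"ay": 0.002,"az": 0}
    - {"hand": 40,"x": 0.069,"y": 0.0015,"z": 0.01,"ax": -0.003,"ay": 0.002,"az": 0}
    - {"hand": 40,"x": 0.069,"y": 0.0015,"z": 0.05,"ax": -0.003,"ay": 0.002,"az": 0}
    - {"hand": 40,"x": 0.069,"y": 0.0015,"z": 0.08,"ax": -0.003,"ay": 0.002,"az": 0}
    - {"hand": 40,"x": 0.069,"y": 0.0015,"z": 0.088,"ax": -0.003,"ay": 0.002,"az": 0}
    - {"hand": 40,"x": 0.069,"y": 0.0015,"z": 0.088,"ax": -0.003,"ay": 0.002,"az": 0}
    - {"hand": 40,"x": 0.069,"y": 0.0015,"z": 0.088,"ax": -0.003,"ay": 0.002,"az": 0}

```text
t: 18.25
tool_pos: [0.5589, -0.4058, 0.292]
orientation: [3.139, 0.035, 0.005]
force: [0.3, 0.4, -1.4]
opening: 0.0461
gripper_force: 25.0
```

```bash
python3 - <<'E'
from h import *
print(read_state()['tool_pos'])
go(.5582,-.4067,.277,.025,-1)
E
```

```text
[ 0.55890712 -0.40580483  0.29198854]
t 18.25 shift [-0.0008  0.0008  0.015 ] turn [ 0.002  -0.0034 -0.0027] open 0.0461
```

Request:
carry_out:
  targets:
    - {"hand": 40,"x": -0.0005,"y": 0.0008,"z": 0.008,"ax": 0.002,"ay": -0.003,"az": 0}
    - {"hand": 40,"x": -0.0005,"y": 0.0008,"z": 0.013,"ax": 0.002,"ay": -0.003,"az": 0}
    - {"hand": 40,"x": -0.0005,"y": 0.0008,"z": 0.015,"ax": 0.002,"ay": -0.003,"az": 0}
    - {"hand": 40,"x": -0.0005,"y": 0.0008,"z": 0.015,"ax": 0.002,"ay": -0.003,"az": 0}

```text
t: 18.75
tool_pos: [0.5584, -0.4065, 0.2766]
orientation: [-3.14, -0.035, 0.001]
force: [-4.0, 3.2, 9.5]
opening: 0.0462
gripper_force: 25.0
```

```bash
python3 - <<'E'
from h import *
print(read_state()['force'])
go(.5582,-.4067,.2768,.025,-1)
E
```

```text
[-3.95583627  3.18829263  9.4884654 ]
t 18.75 shift [-0.0002  0.0002 -0.0002] turn [-0.0011  0.0007 -0.0026] open 0.0462
```

In contact with a light press; release.

Request:
carry_out:
  targets:
    - {"hand": 60,"x": 0,"y": 0,"z": 0,"ax": 0,"ay": 0,"az": 0}
    - {"hand": 72,"x": 0,"y": 0,"z": 0,"ax": 0,"ay": 0,"az": 0}
    - {"hand": 75,"x": 0,"y": 0,"z": 0,"ax": 0,"ay": 0,"az": 0}
    - {"hand": 75,"x": 0,"y": 0,"z": -0.03,"ax": 0,"ay": 0,"az": 0}
    - {"hand": 75,"x": 0,"y": 0,"z": -0.08,"ax": 0,"ay": 0,"az": 0}
    - {"hand": 75,"x": -0.04,"y": 0,"z": -0.11,"ax": 0,"ay": 0,"az": 0}
    - {"hand": 75,"x": -0.06,"y": 0,"z": -0.11,"ax": 0,"ay": 0,"az": 0}
    - {"hand": 75,"x": -0.06,"y": 0,"z": -0.11,"ax": 0,"ay": 0,"az": 0}

```text
t: 19.75
tool_pos: [0.4975, -0.4081, 0.3853]
orientation: [-3.14, -0.033, 0.002]
force: [0.8, -0.2, -1.2]
opening: 0.0696
gripper_force: 0.0
```

```bash
python3 - <<'E'
from look import *
for n in('wrist','top'):
    cp=camera_params(n);im,d=read_camera(n);cv2.imwrite(f'pics/p_{n}.png',im)
    pc=cloud(cp,d);m=(np.hypot(pc[...,0]-.557,pc[...,1]+.407)<.05)&(abs(pc[...,2]-.103)<.005)
    if m.sum():
        print(n,m.sum(),cv2.minAreaRect((pc[m][:,:2]*1000).astype(np.float32)),np.median(pc[m][:,2]))
        q=pc[m];print(np.linalg.lstsq(np.c_[q[:,:2]-[.557,-.407],np.ones(len(q))],q[:,2],rcond=None)[0])
    m=(np.hypot(pc[...,0]-.4395,pc[...,1]+.2065)<.025)&(pc[...,2]>.003)&(pc[...,2]<.012)
    print(n,'src',m.sum(),m.sum() and cv2.minEnclosingCircle((pc[m][:,:2]*1000).astype(np.float32)))
go(.439,-.2065,.38)
E
```

```text
wrist 3928 ((556.3661499023438, -406.2063293457031), (61.883358001708984, 46.71678161621094), 1.051227331161499) 0.10294238355742702
[ 0.00571477 -0.00356162  0.10289588]
wrist src 289 ((438.6141052246094, -207.63082885742188), 13.056374549865723)
top 49 ((582.1947631835938, -401.74517822265625), (7.483763694763184, 33.286678314208984), 0.4050443470478058) 0.10277759177840617
[ 0.06116983 -0.01359906  0.10119537]
top src 86 ((436.68011474609375, -209.6064453125), 19.561317443847656)
t 19.85 shift [-0.0551 -0.2025  0.0049] turn [-0.0027  0.0022  0.0221] open 0.0697
```

Request:
carry_out:
  newtons: 15
  targets:
    - {"hand": 55,"x": -0.014,"y": -0.055,"z": 0,"ax": 0,"ay": 0.002,"az": 0.02}
    - {"hand": 55,"x": -0.028,"y": -0.11,"z": 0,"ax": 0,"ay": 0.002,"az": 0.022}
    - {"hand": 55,"x": -0.042,"y": -0.165,"z": 0,"ax": 0,"ay": 0.002,"az": 0.022}
    - {"hand": 55,"x": -0.055,"y": -0.202,"z": 0.03,"ax": 0,"ay": 0.002,"az": 0.022}
    - {"hand": 55,"x": -0.055,"y": -0.202,"z": 0.08,"ax": 0,"ay": 0.002,"az": 0.022}
    - {"hand": 55,"x": -0.055,"y": -0.202,"z": 0.11,"ax": 0,"ay": 0.002,"az": 0.022}
    - {"hand": 55,"x": -0.055,"y": -0.202,"z": 0.11,"ax": 0,"ay": 0.002,"az": 0.022}
    - {"hand": 55,"x": -0.055,"y": -0.202,"z": 0.11,"ax": 0,"ay": 0.002,"az": 0.022}

```text
t: 20.85
tool_pos: [0.4395, -0.2071, 0.2764]
orientation: [-3.14, -0.001, -0.001]
force: [0.4, 0.3, 0.8]
opening: 0.0515
gripper_force: 0.0
```

```bash
python3 - <<'E'
from look import *
cp=camera_params('wrist');im,d=read_camera('wrist');cv2.imwrite('pics/w8.png',im)
pc=cloud(cp,d)
m=(np.hypot(pc[...,0]-.4395,pc[...,1]+.2065)<.025)&(pc[...,2]>.003)&(pc[...,2]<.012)
print('src',m.sum(),cv2.minEnclosingCircle((pc[m][:,:2]*1000).astype(np.float32)))
circ(cp,im,d,.439,-.207,.006,.025,.003,.012)
go(.440,-.207,.188);print(read_state()['tool_pos'])
E
```

```text
src 656 ((438.9064636230469, -206.67764282226562), 12.896223068237305)
circle mm [ 439.3 -206.4] r 12.7 z 0.0059 656
t 20.9 shift [ 0.0002 -0.0002  0.0889] turn [-0.001  -0.0019  0.0005] open 0.0512
[ 0.43963472 -0.20728921  0.27694371]
```

View pics/w8.png

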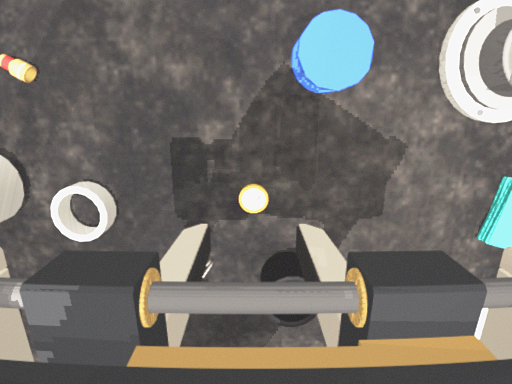

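Source at (253,198), centred between the fingers; black tube and tweezers are behind and clear.

Request:
carry_out:
  targets:
    - {"hand": 55,"x": 0.0005,"y": -0.0003,"z": 0.04,"ax": 0,"ay": -0.001,"az": 0}
    - {"hand": 55,"x": 0.0005,"y": -0.0003,"z": 0.07,"ax": 0,"ay": -0.001,"az": 0}
    - {"hand": 55,"x": 0.0005,"y": -0.0003,"z": 0.08,"ax": 0,"ay": -0.001,"az": 0}
    - {"hand": 55,"x": 0.0005,"y": -0.0003,"z": 0.08,"ax": 0,"ay": -0.001,"az": 0}
    - {"hand": 55,"x": 0.0005,"y": -0.0003,"z": 0.08,"ax": 0,"ay": -0.001,"az": 0}

```text
t: 21.52
tool_pos: [0.4401, -0.207, 0.1971]
orientation: [-3.141, -0.001, -0.002]
force: [-0.1, -0.2, 0.8]
opening: 0.0509
gripper_force: 0.0
```

```bash
python3 - <<'E'
from h import *
go(.4405,-.207,.188);print(read_state()['tool_pos'])
E
```

```text
t 21.52 shift [ 0.0004 -0.      0.0091] turn [-0.0006 -0.0015  0.0003] open 0.0509
[ 0.440099   -0.20700766  0.19711623]
```

Request:
carry_out:
  targets:
    - {"hand": 55,"x": 0.0005,"y": 0,"z": 0.006,"ax": 0,"ay": -0.001,"az": 0}
    - {"hand": 55,"x": 0.0005,"y": 0,"z": 0.009,"ax": 0,"ay": -0.001,"az": 0}
    - {"hand": 55,"x": 0.0005,"y": 0,"z": 0.009,"ax": 0,"ay": -0.001,"az": 0}
    - {"hand": 20,"x": 0.0005,"y": 0,"z": 0.009,"ax": 0,"ay": -0.001,"az": 0}
    - {"hand": 20,"x": 0.0005,"y": 0,"z": 0.009,"ax": 0,"ay": -0.001,"az": 0}
    - {"hand": 20,"x": 0.0005,"y": 0,"z": 0.009,"ax": 0,"ay": -0.001,"az": 0}
    - {"hand": 20,"x": 0.0005,"y": 0,"z": 0.009,"ax": 0,"ay": -0.001,"az": 0}
    - {"hand": 20,"x": 0.0005,"y": 0,"z": 0.009,"ax": 0,"ay": -0.001,"az": 0}

```text
t: 22.52
tool_pos: [0.4397, -0.2065, 0.1864]
orientation: [-3.14, -0.001, 0.003]
force: [-0.9, -1.3, 2.7]
opening: 0.0245
gripper_force: 15.3
```

Request:
carry_out:
  targets:
    - {"hand": 15,"x": 0,"y": 0,"z": 0,"ax": 0,"ay": 0,"az": 0}
    - {"hand": 15,"x": 0,"y": 0,"z": -0.04,"ax": 0,"ay": 0,"az": 0}
    - {"hand": 15,"x": 0,"y": 0,"z": -0.09,"ax": 0,"ay": 0,"az": 0}
    - {"hand": 15,"x": 0,"y": 0,"z": -0.14,"ax": 0,"ay": 0,"az": 0}
    - {"hand": 15,"x": 0.01,"y": 0.04,"z": -0.18,"ax": 0,"ay": 0,"az": 0}
    - {"hand": 15,"x": 0.02,"y": 0.09,"z": -0.2,"ax": 0,"ay": 0,"az": 0}
    - {"hand": 15,"x": 0.04,"y": 0.14,"z": -0.2,"ax": 0,"ay": 0,"az": 0}
    - {"hand": 15,"x": 0.05,"y": 0.19,"z": -0.2,"ax": 0,"ay": 0,"az": 0}

```text
t: 23.52
tool_pos: [0.4908, -0.3981, 0.3856]
orientation: [-3.139, -0.002, 0.003]
force: [0.6, 0.9, -0.1]
opening: 0.0248
gripper_force: 15.0
```

```bash
python3 held.py; python3 - <<'E'
from look import *
f=np.load('wh.npz');cv2.imwrite('pics/w9.png',f['im']);cp=camera_params('wrist');pc=cloud(cp,f['d'])
m=(np.hypot(pc[...,0]-.557,pc[...,1]+.407)<.05)&(abs(pc[...,2]-.103)<.005)
print(m.sum(),cv2.minAreaRect((pc[m][:,:2]*1000).astype(np.float32)),np.median(pc[m][:,2]))
go(.5582,-.4067,.30)
E
```

```text
[ 0.49076334 -0.39806387  0.38559084] [-3.13892151e+00 -1.50496728e-03  2.68039187e-03] [ 0.56129578  0.87937607 -0.10129654]
[   0    0    0   37 1358  409  215  244  302  294  348  277  263  270
  231] [-0.205 -0.2   -0.195 -0.19  -0.185 -0.18  -0.175 -0.17  -0.165 -0.16
 -0.155 -0.15  -0.145 -0.14  -0.135]
4000 ((555.7960815429688, -411.7758483886719), (62.742549896240234, 46.472137451171875), 0.30976244807243347) 0.10079111359259138
t 23.57 shift [0.0684 0.0037 0.0833] turn [-0.0013  0.0035 -0.0019] open 0.0246
```

View pics/w9.png

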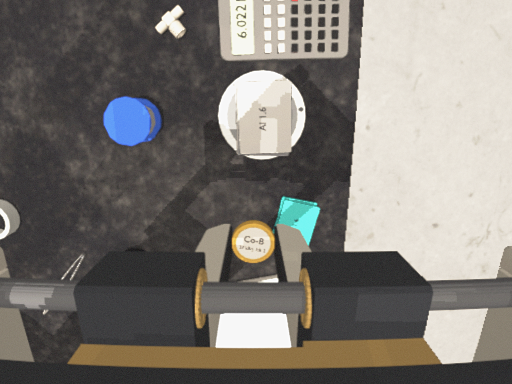

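Source held label-up at (253,242); the pack sits over the stand at (264,117). That reading used a slightly moving arm, so I'll re-measure at rest.

Request:
carry_out:
  targets:
    - {"hand": 15,"x": 0,"y": 0.006,"z": 0,"ax": 0,"ay": 0,"az": 0}
    - {"hand": 15,"x": 0,"y": 0.006,"z": 0,"ax": 0,"ay": 0,"az": 0}
    - {"hand": 15,"x": 0,"y": 0.006,"z": 0,"ax": 0,"ay": 0,"az": 0}

```text
t: 23.95
tool_pos: [0.4902, -0.4017, 0.3862]
orientation: [-3.139, -0.002, 0.003]
force: [-0.4, -0.2, 0.7]
opening: 0.0242
gripper_force: 15.0
```

```bash
python3 - <<'E'
from look import *
cp=camera_params('wrist');s=read_state();im,d=read_camera('wrist');pc=cloud(cp,d);T=s['tool_pos'];print(T)
m=(np.hypot(pc[...,0]-.557,pc[...,1]+.407)<.05)&(abs(pc[...,2]-.103)<.005)
print(m.sum(),cv2.minAreaRect((pc[m][:,:2]*1000).astype(np.float32)),np.median(pc[m][:,2]))
circ(cp,im,d,.557,-.4068,.011,.058,.006,.12)
m=(np.hypot(pc[...,0]-T[0]+.002,pc[...,1]-T[1])<.0135)&(abs(pc[...,2]-T[2]+.1825)<.003)
q=pc[m];print(np.round(np.median(q[:,2])-T[2],4),(q.min(0)+q.max(0))/2-T,np.ptp(q,0))
go(.5582,-.4067,.30)
E
```

```text
[ 0.49022415 -0.40170916  0.38619063]
4021 ((556.8533935546875, -406.6871337890625), (47.538394927978516, 62.87702560424805), 89.16659545898438) 0.10295227661312029
circle mm [ 556.3 -407. ] r 50.1 z 0.1024 6047
-0.1807 [-0.0012359   0.00037199 -0.18246673] [0.02519426 0.0243574  0.0059105 ]
t 24.0 shift [0.0681 0.0052 0.0862] turn [-0.0018  0.0015  0.0015] open 0.0244
```

Request:
carry_out:
  targets:
    - {"hand": 15,"x": 0.035,"y": 0.003,"z": 0,"ax": 0,"ay": 0,"az": 0}
    - {"hand": 15,"x": 0.068,"y": 0.0054,"z": 0.02,"ax": 0,"ay": 0.001,"az": 0}
    - {"hand": 15,"x": 0.068,"y": 0.0054,"z": 0.06,"ax": 0,"ay": 0.001,"az": 0}
    - {"hand": 15,"x": 0.068,"y": 0.0054,"z": 0.082,"ax": 0,"ay": 0.001,"az": 0}
    - {"hand": 15,"x": 0.068,"y": 0.0054,"z": 0.085,"ax": 0,"ay": 0.001,"az": 0}
    - {"hand": 15,"x": 0.068,"y": 0.0054,"z": 0.085,"ax": 0,"ay": 0.001,"az": 0}
    - {"hand": 15,"x": 0.068,"y": 0.0054,"z": 0.085,"ax": 0,"ay": 0.001,"az": 0}

```text
t: 24.88
tool_pos: [0.5583, -0.4085, 0.303]
orientation: [3.142, 0.0, 0.002]
force: [-0.3, -0.0, -0.3]
opening: 0.0246
gripper_force: 15.0
```

```bash
python3 - <<'E'
from h import *
print(read_state()['tool_pos'])
go(.5582,-.4071,.2902)
E
```

```text
[ 0.55826126 -0.40849215  0.30300789]
t 24.88 shift [-0.0001 -0.0014  0.0128] turn [ 0.     -0.0015  0.0001] open 0.0246
```

Request:
carry_out:
  targets:
    - {"hand": 15,"x": 0,"y": -0.0013,"z": 0.008,"ax": 0,"ay": -0.001,"az": 0}
    - {"hand": 15,"x": 0,"y": -0.0013,"z": 0.0122,"ax": 0,"ay": -0.001,"az": 0}
    - {"hand": 15,"x": 0,"y": -0.0013,"z": 0.0122,"ax": 0,"ay": -0.001,"az": 0}
    - {"hand": 15,"x": 0,"y": -0.0013,"z": 0.0122,"ax": 0,"ay": -0.001,"az": 0}

```text
t: 25.38
tool_pos: [0.5582, -0.4068, 0.2894]
orientation: [-3.14, -0.001, 0.002]
force: [-0.9, 0.3, 5.9]
opening: 0.0248
gripper_force: 17.7
```

```bash
python3 - <<'E'
from h import *
print(read_state()['force'])
go(.5582,-.4071,.2902)
E
```

```text
[-0.93587235  0.25717772  5.92698587]
t 25.38 shift [ 0.      0.0003 -0.0008] turn [-0.0013  0.001   0.0005] open 0.0248
```

Request:
carry_out:
  targets:
    - {"hand": 15,"x": 0,"y": 0,"z": -0.0008,"ax": 0,"ay": 0,"az": 0}
    - {"hand": 30,"x": 0,"y": 0,"z": -0.0008,"ax": 0,"ay": 0,"az": 0}
    - {"hand": 40,"x": 0,"y": 0,"z": -0.0008,"ax": 0,"ay": 0,"az": 0}
    - {"hand": 42,"x": 0,"y": 0,"z": -0.0008,"ax": 0,"ay": 0,"az": 0}
    - {"hand": 42,"x": 0,"y": 0,"z": -0.02,"ax": 0,"ay": 0,"az": 0}
    - {"hand": 42,"x": 0,"y": 0,"z": -0.06,"ax": 0,"ay": 0,"az": 0}
    - {"hand": 42,"x": -0.03,"y": 0,"z": -0.1,"ax": 0,"ay": 0,"az": 0}
    - {"hand": 42,"x": -0.06,"y": 0,"z": -0.11,"ax": 0,"ay": 0,"az": 0}

```text
t: 26.38
tool_pos: [0.4981, -0.4074, 0.4038]
orientation: [3.139, 0.001, 0.004]
force: [0.5, 0.1, -0.9]
opening: 0.0389
gripper_force: 0.0
```

Request:
carry_out:
  targets:
    - {"hand": 42,"x": 0,"y": 0,"z": 0,"ax": 0,"ay": 0,"az": 0}
    - {"hand": 42,"x": 0,"y": 0,"z": 0,"ax": 0,"ay": 0,"az": 0}

```text
t: 26.62
tool_pos: [0.4983, -0.4069, 0.3987]
orientation: [-3.139, -0.0, 0.003]
force: [0.4, -0.0, 0.0]
opening: 0.0391
gripper_force: 0.0
```

```bash
python3 - <<'E'
from look import *
cp=camera_params('wrist');im,d=read_camera('wrist');pc=cloud(cp,d)
for z,r in((.103,.05),(.109,.03)):
    m=(np.hypot(pc[...,0]-.557,pc[...,1]+.407)<r)&(abs(pc[...,2]-z)<(.003 if r==.03 else .0025))
    q=(pc[m][:,:2]*1000).astype(np.float32);print(m.sum(),cv2.minAreaRect(q),cv2.minEnclosingCircle(q),np.median(pc[m][:,2]))
circ(cp,im,d,.557,-.4068,.011,.058,.006,.12)
g,_=read_camera('scene');cv2.imwrite('pics/end.png',np.hstack([cv2.resize(g[150:330,150:410],None,fx=1.6,fy=1.6)[:288,:416],cv2.resize(im[40:220,160:360],(320,288))]))
s=read_state();print(s['t'],s['tool_pos'])
E
```

```text
2874 ((556.6934204101562, -406.1734313964844), (62.272525787353516, 46.19380569458008), 0.5248033404350281) ((557.1084594726562, -406.20550537109375), 37.38765335083008) 0.10295363507395305
674 ((557.4068603515625, -406.0245361328125), (24.77497100830078, 24.794841766357422), 44.31755065917969) ((557.4127807617188, -405.8855285644531), 12.772276878356934) 0.10880918979166551
circle mm [ 555.9 -406.7] r 50.1 z 0.1025 5566
26.725 [ 0.49864949 -0.40668961  0.39772181]
```

View pics/end.png

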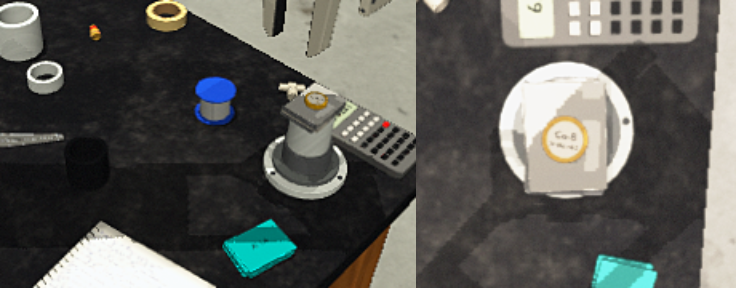

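The scene crop shows the finished stack at (310,150): ring, tube, pack and source, all centred within about 1 mm, with the bystanders untouched.

```bash
python3 -c "
from plant import robot
print(robot.close_job())"
```

```text
the job is handed in; nothing more can be done
None
```

I built the stack on the counting stand and handed the job in at about 27 s: lead ring, tall spacer, absorber pack and check source from the bottom up, each measured within about 2 mm of centre, with the short spacer, reel and tape not touched.

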